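# Next cell under the lid, lid held at its balance point

### The arm

A 6-joint arm with a two-finger parallel gripper is mounted at the origin on the work surface. World frame = base frame: x ahead of the robot, y to its left, z up, the work surface at z = 0. Lengths are in m, angles in rad, forces in N, time in s.
With the tool pointing down it reaches from about 0.35 to 0.85 m from the base axis. Payload 8.1 kg.
Tool frame: the origin (TCP) lies on the centre line of the jaws, within the pads' length; the fingertips stand 17 mm ahead of it and the grasp point (between the pads) lies 2 mm behind it; x points along the fingers, z is the direction in which the jaws open and shut, and the axes are right-handed (so a half turn about x gives the same grasp; the last joint's range is limited). The gripper opens to 93 mm and grips with 3 to 60 N. Pads are 15 mm wide; open, the fingers measure 128 mm over their backs; the gripper's body (75 mm by 188 mm) begins 65 mm behind the grasp point.
Start: joints at [1.207, 0.13, 1.488, -0, 1.523, -0.085], TCP at [0.165, 0.577, 0.236] pointing down, gripper open.
Joint ranges: [-2.96, 2.96], [-0.89, 2.26], [0.02, 2.5], [-1.34, 4.48], [0, 2.73], [-2.66, 2.66]. Speed limits (rad/s): [2.39, 2.39, 2.79, 3.14, 3.14, 3.14].

### API

Orientations are given as a rotation vector (axis times angle).
In Python, from plant import telemetry, optics, workorder gives the robot as it stands.
- The arm moves only by the shell command python3 -m inch 'ROWS' [FORCE]. ROWS is JSON, a list that holds one entry, the list of rows, each a list of 7 numbers: the shift along the tool's x, y, z in m, then the turn, a rotation vector about the tool's x, y, z in rad, then the opening, from 0 (shut) to 1 (fully open). In form: [[[tx, ty, tz, ax, ay, az, grip], ...]]. A call has 1 to 20 rows; each row shifts and turns the pose as measured when the row begins, along the tool's axes as they then stand; what a row does not reach is not made up. A row lasts 1/10 s, in which the tool goes at most 50 mm and 8.59 degrees, less where a joint would pass 70% of its speed; a pose out of reach is approached as far as the arm can. A call is refused whole if a number of a shift passes 0.05 or a number of a turn 0.15, either way. A call with a gripper value outside its range is refused whole. The fingers move at their own pace and stop on an object; FORCE is the grip in N (left out, the last holds). Time passes only in rows, so rows that do not move let the fingers close. It gives the time, the measured TCP pose, the force and the opening at its end, in the units of the state.
- telemetry.read_state(): the state, without advancing time (a new reading comes with each control period).
- optics.read_camera(name): name is "side" or "top" or "wrist"; returns a dict with "frame" (400x640x3 uint8, blue, green, red), "fx", "fy", "cx", "cy" (pixels), "D" ([k1, k2, p1, p2, k3] as OpenCV has them; the pictures are not rectified), "rvec" (rotation vector, rad) and "tvec" (3), from world to camera coordinates, as OpenCV has them. Camera axes: x right, y down, z forward; pixel columns grow to the right and rows downward; lengths in m; the calibration is good to about 2 mm. A picture is of the moment at which its call begins. There is no depth.
- workorder.close_job(): hands the job in, once; it reports no verdict.
The state is a dict: "t": time; "q": joint angles; "dq": joint speeds; "joint_torque": joint torques, N m; "tool_pos": TCP position; "orientation": TCP orientation; "force": force on the tool from outside, world axes, zero at the start; "wrist_torque": the same for the moment, N m; "opening": finger opening in m.
Only numpy, scipy, OpenCV 4.12 (cv2) and the standard library are available. Lean on these libraries where they do the work, as an engineer would, in place of code of your own. Each camera call takes 0.05 s, during which the arm holds its last target. There are 200 camera calls.

### The job

The white photometer is about to have reagent pipetted into its next cell. With the lid still shut, turn the cell changer's black winged knob clockwise (seen from above) by exactly one click; then open the lid by its steel T-shaped pull until it stands upright at its balance point, and keep hold of it there, because it has no stay: left alone it drops shut on the cell or crashes over backwards. Do not let the lid go over, do not disturb the glassware and bottles, and finish while you are still holding the lid upright and still.

Things in the scene. Friction and masses are not known exactly. Their poses are not given: they have to be found in the camera images.
- photometer: Fixed bench photometer: white housing 260 (x) x 370 (y) x 120 mm high, flat grey deck on top. Origin: centre of its underside, on the bench. Own x points from its front (facing the robot) to its rear, y to its left end; turned by up to 0.3 rad. On the deck: winged knob left of the middle, flat lid right of the middle, screen and keys at the right end (not used).
- turret (a joint): Turn of the six-cell changer and its knob, rad, growing CLOCKWISE seen from above. A detent clicks every 1.047 rad (60 degrees). Starts in the click at about 0 (0.05 off at most); the next clockwise is 1.047. About 0.1 N m takes it out of a click; past half way it is drawn on and settles in the next one when let go.
- knob_grip (a point): On the knob's vertical axis, 34 mm above the deck (154 above the bench), a good grip height. The knob is an upright wing 60 mm long, 14 thick, 10 to 46 above the deck, on a 54 mm round skirt. At joint value q its length lies along the photometer's own x turned by (0.524 - q) rad counter-clockwise from above. All else within 65 mm of the axis is under 13 mm above the deck.
- lid (a joint): Opening angle of the lid, rad: 0 shut (flat on the deck), 1.571 upright, 2.8 fallen over backwards on its stop. The hinge is almost frictionless, without spring or stay. The lid weighs 0.2 to 0.3 kg, symmetric about the plane through the hinge pin, so it balances at 1.571; below that it falls shut, above that it falls back.
- lid_pull (a point): Centre of the T pull's cross bar: a steel rod 16 mm thick, 32 mm long along the photometer's y, on a 9 mm stem out of the lid's front edge. Lid shut, it is 126 mm above the bench, 32 mm in front of the housing, free below. Pinch it from above across its two flat ends; it pivots between the fingers as the lid turns, on a circle of radius 182 mm about the hinge pin.
- lid_hinge (a point): Middle of the lid's hinge pin, along the photometer's own y, 6 mm above the deck (126 mm above the bench). The lid is a plate 92 mm wide and 10 mm thick that reaches 150 mm from here to the front; the pull's cross bar lies 32 mm beyond.
- flask_large: Loose conical flask, 97 mm wide at the foot, 152 mm high; origin under its centre. Leave alone.
- flask_small: Loose conical flask, 80 mm wide at the foot, 125 mm high; origin under its centre. Leave alone.
- beaker: Loose glass beaker, 72 mm wide, 85 mm high; origin under its centre. Leave alone.
- reagent_bottle: Loose brown bottle with black cap, 72 mm wide, 185 mm high; origin under its centre. Leave alone.
- powder_jar: Loose white jar with metal cap, 68 mm wide, 100 mm high; origin under its centre. Leave alone.
- pipette_bulb: Loose rubber pipette bulb standing on its flat end, 62 mm wide, 98 mm high; origin under its centre. Leave alone.
- dropper_front: Loose small brown dropper bottle, 25 mm wide, 64 mm high, on the bench close in front of the photometer's left half; origin under its centre. Leave alone.
- dropper_deck: The same kind of dropper bottle, standing on the photometer's deck behind the lid's hinge; origin under its centre. Leave alone.

How it is judged:
By the outcome, as a careful person would: the job done as asked, in the order asked, and still so for the second after the job is handed in, while the arm keeps its last pose, push and grip.
It also fails if it takes over 64 s, if anything falls off the work surface, if the arm or the gripper's body presses on something with over 40 N, if the wrist force passes 120 N, or if a joint passes its speed limit or range.

## Working session

There is one attempt and no reset: what is moved stays moved. The work goes in short steps, Python scripts to look and compute and a shell command to move; the robot and the scene stay as the last step left them, time stands still between calls to the robot, and variables do not carry over. Pictures are saved under pics/ and viewed, on a budget of 10 in all, crops included, one or two more only if the job needs it, and the job is handed in when it is done.

```bash
ls; mkdir -p pics; cat > h.py <<'E'
import numpy as np, cv2
from plant import telemetry, optics, workorder
from scipy.spatial.transform import Rotation as R
def shot(n,f):
    c=optics.read_camera(n); cv2.imwrite('pics/'+f,c['frame'])
    np.savez('pics/'+f+'.npz',**{k:np.array(v) for k,v in c.items()}); return c
def load(f): return dict(np.load('pics/'+f+'.npz'))
def K(c): return np.array([[c['fx'],0,c['cx']],[0,c['fy'],c['cy']],[0,0,1.]],float)
def pix2z(c,uv,z):
    p=cv2.undistortPoints(np.array(uv,float).reshape(-1,1,2),K(c),np.array(c['D'],float)).reshape(-1,2)
    M=R.from_rotvec(np.ravel(c['rvec'])).as_matrix();t=np.ravel(c['tvec'])
    o=-M.T@t; d=np.c_[p,np.ones(len(p))]@M
    return o+d*((z-o[2])/d[:,2])[:,None]
def proj(c,P): return cv2.projectPoints(np.array(P,float).reshape(-1,3),np.ravel(c['rvec']).astype(float),np.ravel(c['tvec']).astype(float),K(c),np.array(c['D'],float))[0].reshape(-1,2)
E
python3 - <<'E'
from h import *
a=shot('top','t1.png');b=shot('side','s1.png')
s=telemetry.read_state();print(s)
print(R.from_rotvec(s['orientation']).as_matrix().round(3))
E
```

```text
pics
{'t': 0.1, 'q': array([ 1.20661584e+00,  1.31072135e-01,  1.48915276e+00,  5.83861974e-06,
        1.52301129e+00, -8.54028443e-02]), 'dq': array([-0.00127911, -0.00225465, -0.0018287 ,  0.00090786, -0.00038033,
        0.00030451]), 'joint_torque': array([ 6.95345279e-04, -5.61344862e+01, -4.93093014e+01,  7.69293378e-02,
        2.92680028e-02,  2.16347473e-05]), 'tool_pos': array([0.16491456, 0.57639059, 0.23471008]), 'orientation': array([-1.00235027,  1.32970875,  1.00090453]), 'force': array([ 0.44809722,  0.33347348, -0.17533598]), 'wrist_torque': array([ 0.00665023, -0.00748895, -0.0649934 ]), 'opening': 0.09300153124976143}
[[-0.001 -0.961  0.275]
 [-0.002  0.275  0.961]
 [-1.     0.    -0.002]]
```

View pics/t1.png

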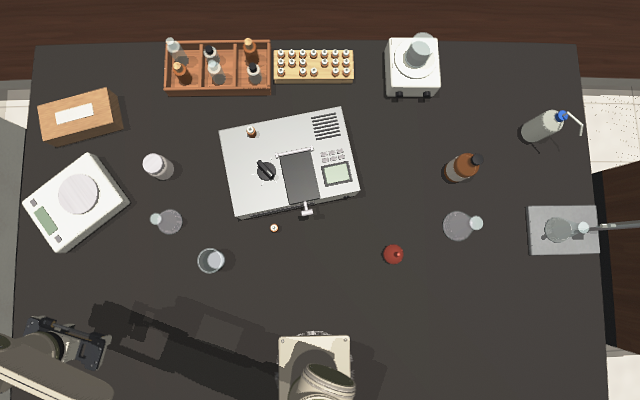

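View pics/s1.png

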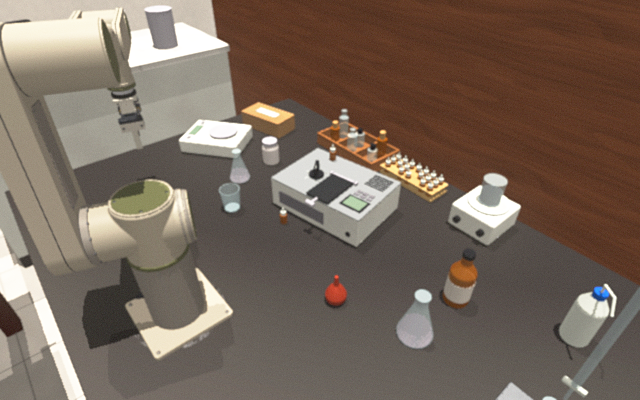

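The top picture shows the photometer with deck corners at about (219,131), (342,107), (359,194) and (235,217). The knob is near (265,171), the pull near (306,210) and the front dropper near (274,228). I'll enlarge that area.

```bash
python3 - <<'E'
from h import *
im=cv2.imread('pics/t1.png')[95:245,205:375]
cv2.imwrite('pics/c1.png',cv2.resize(im,None,fx=4,fy=4,interpolation=cv2.INTER_CUBIC)[:600,:680])
c=load('t1.png')
print(pix2z(c,[[219,131],[342,107],[359,194],[235,217]],.12).round(3))
print(pix2z(c,[[265,171]],.154).round(3),pix2z(c,[[306,210]],.126).round(3))
E
```

```text
[[ 0.721  0.271  0.12 ]
 [ 0.792 -0.094  0.12 ]
 [ 0.528 -0.137  0.12 ]
 [ 0.466  0.221  0.12 ]]
[[0.592 0.131 0.154]] [[0.483 0.017 0.126]]
```

View pics/c1.png

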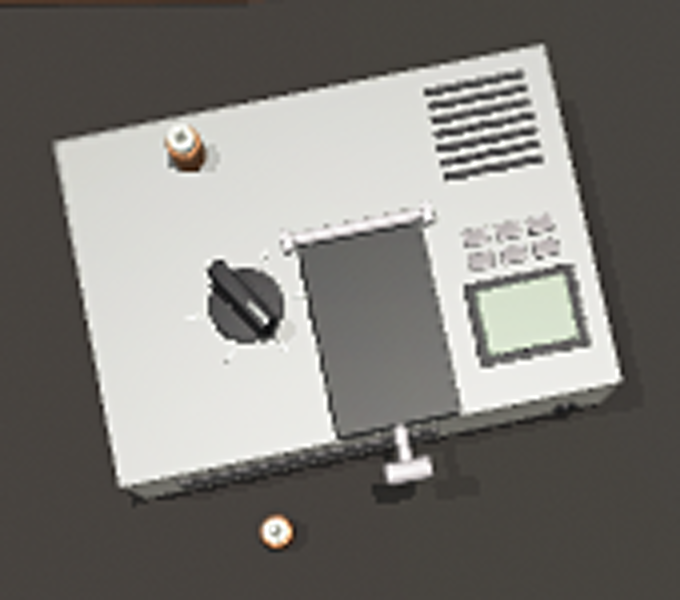

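```bash
python3 - <<'E'
from h import *
c=load('t1.png')
f=lambda p:(np.array(p)+.5)/4-.5+[205,95]
P=pix2z(c,f([[54,142],[545,44],[621,380],[120,487]]),.12)[:,:2]
m=np.array([[.13,.185],[.13,-.185],[-.13,-.185],[-.13,.185]])
a=P-P.mean(0);yaw=np.arctan2((m[:,0]*a[:,1]-m[:,1]*a[:,0]).sum(),(m*a).sum())
Rm=np.array([[np.cos(yaw),-np.sin(yaw)],[np.sin(yaw),np.cos(yaw)]])
print('yaw',yaw,'ctr',P.mean(0),'res',(a-m@Rm.T).round(4).tolist())
def loc(n,p,z):
    w=pix2z(c,f(p),z)[:,:2]; print(n,w.round(4).tolist(),'local',((w-P.mean(0))@Rm).round(4).tolist())
    return w
loc('skirt',[[246,305]],.13)
w=loc('wing',[[215,266],[270,330]],.166);d=w[0]-w[1];print(w.mean(0),np.hypot(*d),np.arctan2(d[1],d[0])-yaw)
loc('pull',[[409,468]],.132)
loc('hinge',[[286,242],[430,214],[358,228]],.13)
loc('dropfront',[[277,532]],.064);loc('dropdeck',[[182,138]],.184)
# tool yaw now
s=telemetry.read_state();M=R.from_rotvec(s['orientation']).as_matrix();print(np.arctan2(M[1,2],M[0,2]))
E
```

```text
yaw 0.19777848441437304 ctr [0.63212404 0.06602735] res [[0.0001, 0.0006], [0.0002, -0.0011], [0.0003, 0.0005], [-0.0006, -0.0001]]
skirt [[0.5974, 0.1307]] local [[-0.0214, 0.0702]]
wing [[0.6182, 0.1489], [0.5723, 0.1104]] local [[0.0026, 0.084], [-0.05, 0.0553]]
[0.59524503 0.12962644] 0.05989411295774008 0.499549729845427
pull [[0.4778, 0.0146]] local [[-0.1614, -0.0201]]
hinge [[0.6436, 0.1018], [0.6635, -0.0029], [0.6535, 0.0496]] local [[0.0183, 0.0328], [0.0172, -0.0737], [0.0177, -0.0203]]
dropfront [[0.4372, 0.1139]] local [[-0.1818, 0.0852]]
dropdeck [[0.7055, 0.1702]] local [[0.0924, 0.0877]]
1.29201852299042
```

The deck corners fit to about 1 mm at yaw 0.198. The knob and lid geometry agree with the given sizes: wing 60 mm long, wing angle 0.50 against 0.524, pull radius 0.18. Next I move above the knob.

```bash
cat >> h.py <<'E'
C=np.array([.6321,.0660]);YAW=.198
def W(x,y): return C+np.array([np.cos(YAW)*x-np.sin(YAW)*y,np.sin(YAW)*x+np.cos(YAW)*y])
KN=W(-.0218,.0702)
def go(target,jyaw):
    "total delta in present tool axes: shift, and rotvec to down-pointing pose with jaw yaw"
    s=telemetry.read_state();M=R.from_rotvec(s['orientation']).as_matrix()
    x=np.array([0,0,-1.]);z=np.array([np.cos(jyaw),np.sin(jyaw),0]);T=np.c_[x,np.cross(z,x),z]
    print('t',round(s['t'],2),'pos',s['tool_pos'].round(4),'jyaw',np.arctan2(M[1,2],M[0,2]).round(3),'F',s['force'].round(1),'open',round(s['opening'],4))
    print('shift',(M.T@(np.array(target)-s['tool_pos'])).round(4),'turn',R.from_matrix(M.T@T).as_rotvec().round(4))
E
python3 -m inch '[[[0,-0.04,-0.024,0,0,0,1],[0,-0.04,-0.024,0,0,0,1],[0,-0.04,-0.024,0,0,0,1],[0,-0.04,-0.024,0,0,0,1],[0,-0.04,-0.024,0,0,0,1],[0,-0.04,-0.024,0,0,0,1],[0,-0.04,-0.024,0,0,0,1],[0,-0.04,-0.024,0,0,0,1],[0,-0.04,-0.024,0,0,0,1],[0,-0.04,-0.024,0,0,0,1],[0,-0.04,-0.024,0,0,0,1],[0,-0.04,-0.024,0,0,0,1],[0,-0.04,-0.024,0,0,0,1]]]'
python3 -m inch '[[[0,0,0,-0.14,0,0,1],[0,0,0,-0.14,0,0,1],[0,0,0,-0.14,0,0,1],[0,0,0,-0.14,0,0,1],[0,0,0,-0.14,0,0,1],[0,0,0,-0.14,0,0,1],[0,0,0,-0.14,0,0,1],[0,0,0,0,0,0,1]]]'
python3 -c "
from h import *
print(KN);go([*KN,.25],2.28)"
```

```text
t: 1.4
tool_pos: [0.588, 0.1196, 0.2283]
orientation: [-1.011, 1.334, 1.011]
force: [0.7, 1.1, -0.9]
opening: 0.0934
t: 2.2
tool_pos: [0.5896, 0.111, 0.2215]
orientation: [-1.722, 0.778, 1.747]
force: [0.5, -0.7, -0.1]
opening: 0.0933
[0.59691697 0.13054018]
t 2.2 pos [0.5896 0.111  0.2215] jyaw 2.311 F [ 0.5 -0.7 -0.1] open 0.0933
shift [-0.0288 -0.0181  0.0097] turn [ 0.031   0.0058 -0.0185]
```

```bash
python3 -m inch '[[[0,-0.009,0.005,0.016,0.003,-0.009,1],[0,-0.009,0.005,0.016,0.003,-0.009,1],[0,0,0,0,0,0,1]]]'
python3 -c "
from h import *
go([*KN,.154],2.28)
c=shot('wrist','w1.png')
print(proj(c,[[*KN,.166],[*KN,.13],[*(KN+.03*np.array([np.cos(.7),np.sin(.7)])),.166],[*(KN-.03*np.array([np.cos(.7),np.sin(.7)])),.166]]).round(0).tolist())"
```

```text
t: 2.5
tool_pos: [0.5964, 0.1319, 0.2204]
orientation: [-1.698, 0.797, 1.699]
force: [0.4, -0.0, -0.0]
opening: 0.0932
t 2.5 pos [0.5964 0.1319 0.2204] jyaw 2.264 F [ 0.4 -0.  -0. ] open 0.0932
shift [ 0.0664  0.0004 -0.0014] turn [-0.0162  0.0005 -0.    ]
[[322.0, 226.0], [322.0, 210.0], [322.0, 267.0], [322.0, 180.0]]
```

View pics/w1.png

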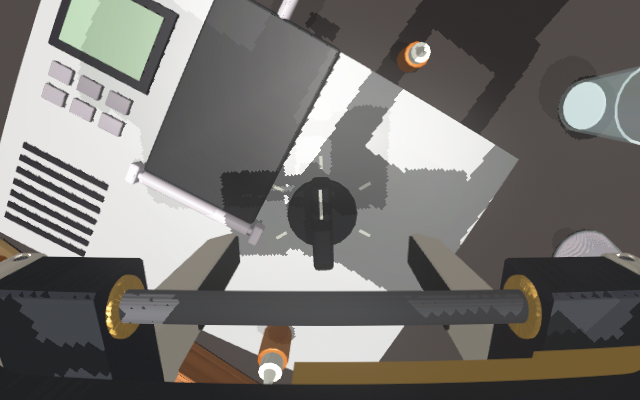

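The wrist view shows the wing running from (320,180) to (323,268), which matches the projection. The jaws straddle it and are aligned to about 0.03 rad. I descend and close.

```bash
python3 -m inch '[[[0.03,0,-0.001,-0.01,0,0,1],[0.025,0,0,0,0,0,1],[0.008,0,0,0,0,0,1],[0,0,0,0,0,0,1]]]'
python3 -c "
from h import *
go([*KN,.156],2.28)"
python3 -m inch '[[[0,0,0,0,0,0,0.1],[0,0,0,0,0,0,0.1],[0,0,0,0,0,0,0.1],[0,0,0,0,0,0,0.1],[0,0,0,0,0,0,0.1],[0,0,0,0,0,0,0.1],[0,0,0,0,0,0,0.1],[0,0,0,0,0,0,0.1]]]' 20
python3 -c "
from h import *
go([*KN,.156],2.28)"
```

```text
t: 2.95
tool_pos: [0.5977, 0.1308, 0.1572]
orientation: [-1.704, 0.793, 1.701]
force: [-0.9, -0.0, -0.2]
opening: 0.093
t 2.95 pos [0.5977 0.1308 0.1572] jyaw 2.27 F [-0.9 -0.  -0.2] open 0.093
shift [0.0012 0.0008 0.0002] turn [-0.0104 -0.0013  0.0012]
t: 3.75
tool_pos: [0.6003, 0.131, 0.1629]
orientation: [-1.707, 0.79, 1.693]
force: [-0.6, 0.0, 0.7]
opening: 0.0336
t 3.75 pos [0.6003 0.131  0.1629] jyaw 2.268 F [-0.6  0.   0.7] open 0.0336
shift [0.0069 0.0029 0.0019] turn [-0.0121 -0.0052  0.0071]
```

The pose creeps during rows that don't move, so I'll add small corrections while closing.

```bash
python3 -m inch '[[[0.004,0.0015,0.001,-0.006,-0.002,0.003,0.1],[0.004,0.0015,0.001,-0.006,-0.002,0.003,0.1],[0.001,0,0,0,0,0,0.1],[0.001,0,0,0,0,0,0.1],[0.001,0,0,0,0,0,0.1]]]'
python3 -c "
from h import *
go([*KN,.156],2.28)"
```

```text
t: 4.25
tool_pos: [0.5967, 0.1306, 0.1538]
orientation: [-1.712, 0.784, 1.709]
force: [-3.6, -0.9, 9.4]
opening: 0.0136
t 4.25 pos [0.5967 0.1306 0.1538] jyaw 2.281 F [-3.6 -0.9  9.4] open 0.0136
shift [-0.0022 -0.0002 -0.0002] turn [ 0.0014 -0.0014  0.0013]
```

Gripped at 13.6 mm. I turn clockwise in stages.

```bash
python3 -m inch '[[[-0.001,0,0,0.08,0,0,0.1],[-0.001,0,0,0.08,0,0,0.1],[0,0,0,0.08,0,0,0.1],[0,0,0,0.08,0,0,0.1],[0,0,0,0.08,0,0,0.1],[0,0,0,0.08,0,0,0.1]]]'
python3 -c "
from h import *
go([*KN,.155],1.233)"
```

```text
t: 4.85
tool_pos: [0.5958, 0.132, 0.1538]
orientation: [-1.366, 1.098, 1.367]
force: [-1.4, 1.3, 2.5]
opening: 0.0137
t 4.85 pos [0.5958 0.132  0.1538] jyaw 1.787 F [-1.4  1.3  2.5] open 0.0137
shift [-0.0012 -0.0007 -0.0017] turn [5.538e-01 1.700e-03 2.000e-04]
```

```bash
python3 -m inch '[[[0,0,-0.001,0.08,0,0,0.1],[0,0,-0.001,0.08,0,0,0.1],[0,0,0,0.08,0,0,0.1],[0,0,0,0.08,0,0,0.1],[0,0,0,0.08,0,0,0.1],[0,0,0,0.08,0,0,0.1],[0,0,0,0.05,0,0,0.1],[0,0,0,0,0,0,0.1]]]'
python3 -c "
from h import *
go([*KN,.155],1.233)"
```

```text
t: 5.65
tool_pos: [0.596, 0.134, 0.1538]
orientation: [-0.955, 1.345, 0.962]
force: [-0.8, -0.5, 1.5]
opening: 0.0137
t 5.65 pos [0.596  0.134  0.1538] jyaw 1.236 F [-0.8 -0.5  1.5] open 0.0137
shift [-0.0012 -0.002  -0.0029] turn [ 0.0033  0.0059 -0.0009]
```

```bash
python3 -m inch '[[[0.001,0,-0.001,0,0,0,1],[0.001,0,0,0,0,0,1],[0.001,0,0,0,0,0,1],[0.001,0,0,0,0,0,1],[0.001,0,0,0,0,0,1],[0.001,0,0,0,0,0,1]]]'
python3 -c "
from h import *
go([*KN,.155],1.233)"
```

```text
t: 6.25
tool_pos: [0.5964, 0.1341, 0.1481]
orientation: [-0.958, 1.34, 0.966]
force: [0.2, -0.8, -0.1]
opening: 0.0573
t 6.25 pos [0.5964 0.1341 0.1481] jyaw 1.242 F [ 0.2 -0.8 -0.1] open 0.0573
shift [-0.007  -0.0016 -0.0032] turn [0.0086 0.0088 0.0004]
```

```bash
python3 -m inch '[[[-0.02,0,0,0,0,0,1],[-0.03,0,0,0,0,0,1],[-0.03,0,0,0,0,0,1],[0,0,0,0,0,0,1]]]'
python3 -c "
from h import *
w=W(-.162,-.0202);print(w)
go([*w,.22],YAW+np.pi/2)
c=shot('wrist','w2.png')
for q in (1.0,1.047,1.1):
  a=YAW+.524-q;d=.03*np.array([np.cos(a),np.sin(a)])
  print(q,proj(c,[[*(KN+d),.166],[*(KN-d),.166]]).round(0).tolist())"
```

```text
t: 6.65
tool_pos: [0.5943, 0.1329, 0.2276]
orientation: [-0.958, 1.345, 0.969]
force: [1.1, 0.3, 0.4]
opening: 0.089
[0.47723868 0.01432784]
t 6.65 pos [0.5943 0.1329 0.2276] jyaw 1.242 F [1.1 0.3 0.4] open 0.089
shift [ 0.0071  0.0726 -0.15  ] turn [-0.5263  0.0066 -0.003 ]
1.0 [[322.0, 268.0], [318.0, 184.0]]
1.047 [[320.0, 268.0], [320.0, 184.0]]
1.1 [[318.0, 268.0], [322.0, 184.0]]
```

View pics/w2.png

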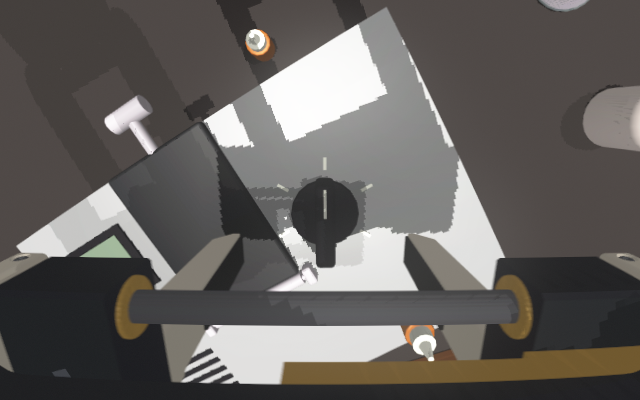

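The wing runs vertically from (325,190) to (326,268), so q is about 1.05, one click. I move over to the pull.

```bash
python3 -m inch '[[[0,0.0145,-0.03,0,0,0,1],[0,0.0145,-0.03,0,0,0,1],[0,0.0145,-0.03,0,0,0,1],[0,0.0145,-0.03,0,0,0,1],[0,0.0145,-0.03,0,0,0,1],[0,0,0,-0.1,0,0,1],[0,0,0,-0.1,0,0,1],[0,0,0,-0.1,0,0,1],[0,0,0,-0.1,0,0,1],[0,0,0,-0.1,0,0,1],[0,0,0,0,0,0,1]]]'
python3 -c "
from h import *
c=load('w2.png');print('pull by wrist',pix2z(c,[[128,115]],.13),'q wing',[np.arctan2(*(pix2z(c,[[326,268],[325,184]],.166)@np.array([[1,0],[0,1],[0,0]])).ptp(0)) if 0 else 0])
w=W(-.162,-.0202)
go([*w,.2],YAW+np.pi/2)"
```

```text
t: 7.8
tool_pos: [0.4624, 0.0091, 0.2056]
orientation: [-1.327, 1.13, 1.377]
force: [0.3, -0.0, 0.6]
opening: 0.0928
pull by wrist [[0.47985955 0.01958838 0.13      ]] q wing [0]
t 7.8 pos [0.4624 0.0091 0.2056] jyaw 1.762 F [ 0.3 -0.   0.6] open 0.0928
shift [ 0.0051 -0.0157  0.0023] turn [-0.0071  0.0117 -0.0305]
```

```bash
python3 -m inch '[[[0.002,-0.008,0.001,-0.004,0.006,-0.015,1],[0.002,-0.008,0.001,-0.004,0.006,-0.015,1],[0,0,0,0,0,0,1]]]'
python3 -c "
from h import *
w=W(-.162,-.0202)
go([*w,.126],YAW+np.pi/2)
c=shot('wrist','w3.png')
print(proj(c,[[*W(-.162,-.0202+d),.126] for d in (-.016,0,.016)]).round(0).tolist())
cv2.imwrite('pics/w3c.png',cv2.resize(c['frame'][100:300,200:440],None,fx=3,fy=3))"
```

```text
t: 8.1
tool_pos: [0.4779, 0.0145, 0.1985]
orientation: [-1.35, 1.113, 1.35]
force: [-0.5, -0.3, 0.2]
opening: 0.0931
t 8.1 pos [0.4779 0.0145 0.1985] jyaw 1.763 F [-0.5 -0.3  0.2] open 0.0931
shift [ 0.0725  0.0006 -0.    ] turn [-0.0054 -0.0005 -0.001 ]
[[301.0, 217.0], [323.0, 217.0], [346.0, 217.0]]
```

View pics/w3c.png

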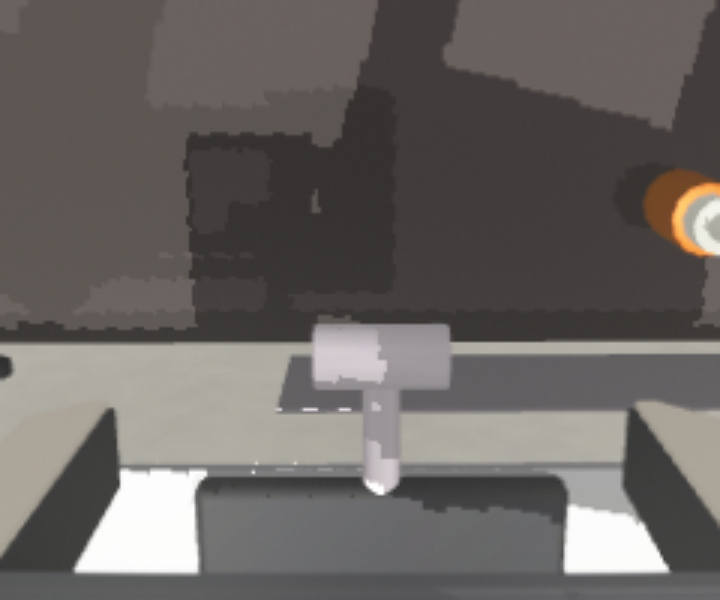

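The bar centre is at about (327,219), against a prediction of (323,217). That is some 2.5 mm towards +y, so I shift by that, descend and close.

```bash
python3 -m inch '[[[0.03,0,0.0025,0,0,0,0.7],[0.03,0,0,0,0,0,0.7],[0.012,0,0,0,0,0,0.7],[0,0,0,0,0,0,0.7]]]' 20
python3 -c "
from h import *
go([*W(-.162,-.0175),.124],YAW+np.pi/2)"
```

```text
t: 8.55
tool_pos: [0.4785, 0.0171, 0.1263]
orientation: [-1.35, 1.113, 1.346]
force: [-0.3, -0.5, 0.0]
opening: 0.0672
t 8.55 pos [0.4785 0.0171 0.1263] jyaw 1.761 F [-0.3 -0.5  0. ] open 0.0672
shift [0.0023 0.0018 0.0002] turn [-0.0074 -0.0014  0.0015]
```

```bash
python3 -m inch '[[[0.002,0.001,0,-0.004,0,0,0.2],[0.001,0.001,0,-0.004,0,0,0.2],[0.0005,0.0005,0,0,0,0,0.2],[0.0005,0.0005,0,0,0,0,0.2],[0.0005,0.0005,0,0,0,0,0.2],[0.0005,0.0005,0,0,0,0,0.2]]]' 20
python3 -c "
from h import *
go([*W(-.162,-.0175),.124],YAW+np.pi/2)"
```

```text
t: 9.15
tool_pos: [0.4774, 0.0167, 0.1261]
orientation: [-1.359, 1.103, 1.347]
force: [1.8, 0.1, -1.0]
opening: 0.0317
t 9.15 pos [0.4774 0.0167 0.1261] jyaw 1.769 F [ 1.8  0.1 -1. ] open 0.0317
shift [0.0021 0.0006 0.0004] turn [ 0.0006 -0.0018  0.0086]
```

Gripped at 31.7 mm, as it should be for a 32 mm bar. I lift the lid along its arc, checking at each stage.

```bash
cat >> h.py <<'E'
S0=np.array([.4774,.0167,.1261]);LX=np.array([np.cos(YAW),np.sin(YAW),0])
def arc(th):
    s=telemetry.read_state();d=s['tool_pos']-S0;lx=d@LX
    print('theta now',round(np.arctan2(d[2],.182-lx),3),'radius',round(np.hypot(d[2],.182-lx),4),'lat',round(float(d@[-LX[1],LX[0],0]),4))
    go(S0+.182*((1-np.cos(th))*LX+np.sin(th)*np.array([0,0,1])),YAW+np.pi/2)
E
python3 -m inch '[[[-0.0145,-0.0006,0,0,0,0.002,0.2],[-0.0144,-0.0017,0,0,0,0.002,0.2],[-0.0143,-0.0029,0,0,0,0.002,0.2],[-0.014,-0.004,0,0,0,0,0.2],[-0.0136,-0.005,0,0,0,0,0.2]]]'
python3 -c "
from h import *
arc(.8)"
```

```text
t: 9.65
tool_pos: [0.4914, 0.0195, 0.1992]
orientation: [-1.356, 1.108, 1.351]
force: [5.3, 0.9, -4.6]
opening: 0.0318
theta now 0.411 radius 0.183 lat 0.0
t 9.65 pos [0.4914 0.0195 0.1992] jyaw 1.769 F [ 5.3  0.9 -4.6] open 0.0318
shift [-0.0573 -0.0411 -0.0001] turn [ 0.0002 -0.0021  0.0027]
```

```bash
python3 -m inch '[[[-0.0129,-0.0063,0,0,0,0.001,0.2],[-0.0123,-0.0073,0,0,0,0.001,0.2],[-0.0115,-0.0083,0,0,0,0,0.2],[-0.0107,-0.0092,0,0,0,0,0.2],[-0.0099,-0.01,0,0,0,0,0.2]]]'
python3 -c "
from h import *
arc(1.2)"
```

```text
t: 10.15
tool_pos: [0.5337, 0.028, 0.2615]
orientation: [-1.357, 1.109, 1.351]
force: [2.5, 0.9, -6.6]
opening: 0.0321
theta now 0.827 radius 0.184 lat -0.0
t 10.15 pos [0.5337 0.028  0.2615] jyaw 1.769 F [ 2.5  0.9 -6.6] open 0.0321
shift [-0.0341 -0.0587 -0.0001] turn [-0.     -0.0028  0.0019]
```

```bash
python3 -m inch '[[[-0.0091,-0.0103,0,0,0,0.001,0.2],[-0.008,-0.0111,0,0,0,0.001,0.2],[-0.0069,-0.0118,0,0,0,0,0.2],[-0.0056,-0.012,0,0,0,0,0.2],[-0.004,-0.011,0,0,0,0,0.2]]]'
python3 -c "
from h import *
arc(1.571)"
```

```text
t: 10.65
tool_pos: [0.5903, 0.0393, 0.2979]
orientation: [-1.354, 1.114, 1.354]
force: [-0.2, 0.3, -0.4]
opening: 0.0316
theta now 1.2 radius 0.1844 lat -0.0001
t 10.65 pos [0.5903 0.0393 0.2979] jyaw 1.768 F [-0.2  0.3 -0.4] open 0.0316
shift [-0.0105 -0.0669  0.0001] turn [-0.0004 -0.0031 -0.0038]
```

```bash
python3 -m inch '[[[-0.004,-0.013,0,0,0,0,0.2],[-0.003,-0.012,0,0,0,0,0.2],[-0.002,-0.011,0,0,0,0,0.2],[-0.001,-0.01,0,0,0,0,0.2],[-0.0005,-0.008,0,0,0,0,0.2],[0,-0.006,0,0,0,0,0.2],[0,-0.003,0,0,0,0,0.2]]]'
python3 -c "
from h import *
arc(1.571)"
```

```text
t: 11.35
tool_pos: [0.654, 0.052, 0.3105]
orientation: [-1.352, 1.12, 1.358]
force: [-1.6, -0.7, -0.7]
opening: 0.0317
theta now 1.56 radius 0.1844 lat -0.0001
t 11.35 pos [0.654  0.052  0.3105] jyaw 1.768 F [-1.6 -0.7 -0.7] open 0.0317
shift [ 0.0024 -0.002   0.0002] turn [-0.0007 -0.0034 -0.0097]
```

```bash
python3 -m inch '[[[0.0008,-0.001,0,0,0,0,0.2],[0.0005,-0.0005,0,0,0,0,0.2],[0.0003,0,0,0,0,0,0.2],[0,0,0,0,0,0,0.2],[0,0,0,0,0,0,0.2]]]'
python3 -c "
from h import *
arc(1.571)
a=shot('side','s2.png')['frame'];b=shot('top','t2.png')['frame']
cv2.imwrite('pics/f2.png',np.hstack([cv2.resize(a[100:260,220:420],None,fx=2,fy=2),cv2.resize(b[95:255,195:395],None,fx=2,fy=2)]))
arc(1.571);print(telemetry.read_state()['dq'].round(4))"
```

```text
t: 11.85
tool_pos: [0.6555, 0.0523, 0.3105]
orientation: [-1.353, 1.118, 1.357]
force: [-1.3, 0.1, 1.0]
opening: 0.0315
theta now 1.569 radius 0.1844 lat -0.0001
t 11.85 pos [0.6555 0.0523 0.3105] jyaw 1.768 F [-1.3  0.1  1. ] open 0.0315
shift [ 0.0024 -0.0004  0.0001] turn [-0.0007 -0.0037 -0.0079]
theta now 1.569 radius 0.1844 lat -0.0001
t 11.95 pos [0.6556 0.0523 0.3105] jyaw 1.768 F [0.  0.  0.9] open 0.0317
shift [ 0.0024 -0.0004  0.0001] turn [-0.0006 -0.0037 -0.0078]
[-0.0016  0.0026 -0.003  -0.0009 -0.0013 -0.0006]
```

View pics/f2.png

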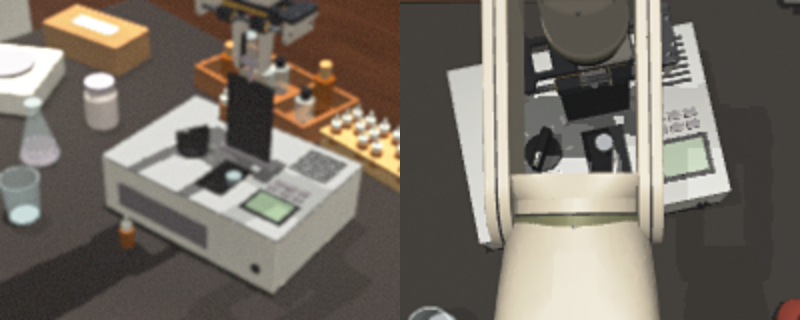

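In the side view the lid stands upright at about (250,118) with the pull in the jaws. The front dropper (127,233) and the deck dropper (224,103) still stand where they were, and the knob is in its turned position. I hand in.

```bash
python3 -c "
from h import *
workorder.close_job();arc(1.571)"
```

```text
the job is handed in; nothing more can be done
the job is handed in; nothing more can be done
```

I turned the knob one click clockwise with the lid shut. I then opened the lid by its T pull until it stood upright, and handed the job in still holding it there, at about 12 s of the 64 s allowed.

- **Knob:** the wrist picture after release showed the wing within about 0.02 rad of where 1.047 should put it.
- **Lid:** the gripper's position put it at 1.569 rad. The pull was gripped at 31.7 mm for a 32 mm bar, with about 1 N at the wrist and joint speeds of 0.003 rad/s or less. The lid angle itself was not measured separately in a picture, only seen to be upright.
- **Glassware and bottles:** in the last side picture both droppers, the beaker, the small flask and the jar stood where they were. The large flask, reagent bottle and pipette bulb were outside that crop and the arm hid part of the top view, so I didn't recheck them; the arm never went near them.
- **Disagreements:**
  - The measured arc radius came out at 184.4 mm instead of 182, so the gripper sits about 2 mm higher on the bar than planned.
  - The pull was about 2.5 mm off my first estimate; I corrected that before gripping.
  - The pose crept during pauses around the knob, and the fingertips dipped to about 11 mm above the deck on release; the wrist force read under 1 N just then.

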